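Refit the spindle of a solder reel dispenser

ROBOT

A 6-joint arm with a two-finger parallel gripper is mounted at the origin on the work surface. World frame = base frame: x ahead of the robot, y to its left, z up, the work surface at z = 0. Lengths are in m, angles in rad, forces in N, time in s.
With the tool pointing down it reaches from about 0.275 to 0.75 m from the base axis. Payload 10.2 kg.
Tool frame: the origin (TCP) lies midway between the tips of the shut fingers; the grasp point (between the pads) lies 19 mm behind it (env.hold_point_z is the distance from the TCP to the grasp point, in m); z points along the fingers, y is the line along which they close (so a half turn about z gives the same grasp; the last joint's range is limited). The gripper opens to 85 mm and grips with 20 to 120 N. Pads are 22 mm wide; open, the fingers measure 114 mm over their backs; the gripper's body (76 mm by 85 mm) begins 54 mm behind the grasp point. The pads swing forward as they close: fully open they stand 13 mm farther back than shut.
Start: joints at [-1.325, 0.313, 1.498, -0, 1.331, -0.223], TCP at [0.237, -0.468, 0.231] pointing down, gripper open.
Joint ranges: [-2.94, 2.94], [-0.97, 2.17], [0.19, 2.56], [-1.23, 4.37], [0.02, 3.11], [-2.88, 2.88]. Speed limits (rad/s): [2.39, 2.39, 3.01, 3.14, 3.14, 3.14].

INTERFACE

Orientations are given as a unit quaternion [x, y, z, w].
In Python, from bench import env, kinematics, monitor, eyes, job gives the robot as it stands. The module is installed in compiled form; this text tells all that it offers. Calls block until the motion is done:
- env.reach(position, orientation): joint-space move of the TCP to a pose.
- env.movel(position, velocity=0.15, frame=None, guard=None): straight line of the TCP; frame=None keeps the orientation; velocity is the mean speed in m/s. With guard (N) it stops when the force on the tool has changed by that much, and returns True; else False.
- env.set_joints(angles): joint-space move.
- env.release() and env.close_gripper(effort=None): open the fingers fully, or close them until they stop; effort is the grip in N (None keeps the last).
- env.hold(seconds).
- kinematics.ik(position, orientation): joint angles nearest the present ones, or None.
- monitor.sense(): the state.
- eyes.grab_frame(name): name is "side" or "top" or "wrist"; returns a dict with "frame" (400x640x3 uint8, red, green, blue), "mtx" (3x3 intrinsics, pixels), "k1" (the pictures are not rectified: a ray, as slopes to the right and down, at radius r is drawn at 1 + k1 r^2 times it, then the intrinsics apply), "view" (4x4, takes a point from world to camera coordinates). Camera axes: x right, y down, z forward; pixel columns grow to the right and rows downward; lengths in m; the calibration is good to about 2 mm. A picture is of the moment at which its call begins. There is no depth.
A pose or a line that the arm cannot do raises env.MotionError and nothing moves.
- job.hand_in(): hands the job in; it is judged then, once.
The state is a dict: "clock": time; "joints": joint angles; "qvel": joint speeds; "joint_efforts": joint torques, N m; "position": TCP position; "ee_rot": TCP orientation; "contact_force": force on the tool from outside, world axes, zero at the start; "ft_torque": the same for the moment, N m; "finger_gap": opening from 0.0 (shut) to 1.0 (fully open); "gripper_force": force on a finger pad.
Only numpy, scipy, OpenCV 4.12 (cv2) and the standard library are available. Lean on these libraries where they do the work, as an engineer would, in place of code of your own. Each camera call takes 0.05 s, during which the arm holds its last target. There are 200 camera calls.

TASK

Take the spindle by its black knob out of the green block and thread it down through the dispenser's top plate, the solder reel and the socket beneath, until its brass collar sits flat on the top plate, then let go. The reel has slipped out of line: find its bore by feel and ease it back into line with the spindle, gently, never pressing the spindle against the dispenser or reel with 25 N or more. Leave the other things on the bench where they are.

Things in the scene. Friction and masses are not known exactly. Their poses are not given: they have to be found in the camera images.
- spindle: the loose spindle, about 100 g, standing upright: steel shaft 10 mm in diameter and 62 mm long below a brass collar (32 mm diameter, 4 mm thick), above it a round black knob 18 mm in diameter. The lowest 8 mm taper to a flat end 5 mm across. Origin: centre of that lower end; z up the shaft: collar's underside at 62 mm, knob from 66 to 104 mm
- spindle_tip (a point): centre of the lower end of the spindle (its origin)
- block: the green parking block, 60 x 50 x 68 mm, fixed, with one upright 12.5 mm hole right through its middle in which the spindle stands, its collar on the block's top. Origin: centre of its underside
- dispenser: solder dispenser, fixed to the bench: grey base 130 x 110 x 8 mm, rear column, 40 mm wide aluminium top plate (64 to 72 mm above the bench), aluminium socket 40 mm square (8 to 28 mm), orange reel of solder wire between them. Origin: at bench height on the upright axis that the plate's and socket's holes share; the column stands 52 mm off along its own -x. All rims are square-edged
- hole_top (a point): centre of the 22 mm hole in the dispenser's top plate, at its upper face (72 mm above the bench)
- hole_bottom (a point): centre of the 13 mm hole in the dispenser's socket, at its upper face (28 mm above the bench), straight below hole_top; below it the hole runs down to the base at 8 mm
- reel_place (a point): nominal place of the reel's top face: the point on the dispenser's axis 58 mm above the bench. The reel (60 mm diameter, 32 to 58 mm high, bore 14 mm) is NOT measured: its bore starts 7.2 to 8 mm off this axis in an unknown direction. It stays level and shifts only sideways, up to 10 mm; a felt brake holds it where it is left and yields to 5 to 7 N from the side, as from a nose in its bore
- spare_reel: spare blue reel of copper-coloured wire, 54 mm diameter, 28 mm tall, standing loose; a bystander, leave it alone; origin at its underside
- driver: red screwdriver lying loose; a bystander, leave it alone; origin at its underside
- flux_jar: small jar, 40 mm diameter, 45 mm tall; a bystander, leave it alone; origin at its underside
- phone: black phone lying flat, 75 x 150 x 8 mm; a bystander, leave it alone; origin at its underside
- spray_a: spray can with a blue label, 60 mm diameter, 190 mm tall; a bystander, leave it alone; origin at its underside
- parts_box: clear plastic compartment box, 100 x 140 x 35 mm; a bystander, leave it alone; origin at its underside
- brush: brush lying loose; a bystander, leave it alone; origin at its underside
Mind the look-alikes: they are no part of the job. There is more than one size of the spindle; the one meant has the size given above. Several things have the shape of the block; the one meant has the colours described above.

How it is judged:
On the way, in this order (a step that is already met when the one before it is completed fails the run):
1. the spindle is lifted clear of the green block (z of spindle_tip in the frame of block above 0.069 m), for 0.1 s.
2. its nose is through the top plate's hole (z of spindle_tip in the frame of dispenser below 0.064 m and horizontal distance between spindle_tip and hole_top below 0.009 m), for 0.1 s.
3. its nose is in the bore of the reel, 10 mm or more below the reel's top (z of spindle_tip in the frame of dispenser below 0.048 m and horizontal distance between spindle_tip and hole_top below 0.012 m), for 0.1 s.
At the end, for the whole second after the job is handed in: The spindle is through top plate, reel and socket: its lower end within 2.5 mm of its seated height (10 mm above the bench), within 4 mm of the socket's axis, upright within 0.06 rad, at rest and released (z of spindle_tip in the frame of dispenser below 0.0125 m and horizontal distance between spindle_tip and hole_bottom below 0.004 m and angle between spindle's own z axis and vertical below 0.06 rad and linear speed of spindle below 0.02 m/s and contact force between spindle and the fingers below 0.1 N); the robot touches nothing.
It fails at once if the spindle presses on the dispenser or its reel with more than 25 N (contact force between spindle and dispenser above 25 N).
It fails at once if a bystander is moved by more than 30 mm (distance of any of spare_reel, driver, flux_jar, phone, spray_a, parts_box, brush from where it was at the start of the episode above 0.03 m).
It also fails if it takes over 58 s, if anything falls off the work surface, if the arm or the gripper's body presses on something with over 40 N, if the wrist force passes 120 N, or if a joint passes its speed limit or range.

## Working session

There is one attempt and no reset: what is moved stays moved. The work goes in short steps, each a Python script; the robot and the scene stay as the last script left them, time stands still between calls to the robot, and variables do not carry over. Pictures are saved under pics/ and viewed, at most 10 in all, crops included, and the job is handed in when it is done.

```bash
mkdir -p pics
python3 - <<'E'
from bench import env, kinematics, monitor, eyes, job
import cv2, pickle
s=monitor.sense();print(s)
d={}
for n in("top","side"):
    f=eyes.grab_frame(n);d[n]=f;cv2.imwrite(f"pics/{n}0.png",f["frame"][:,:,::-1]);print(n,f["mtx"],f["k1"],f["view"])
pickle.dump(d,open("f0.pkl","wb"))
E
```

```text
{'clock': 0.0, 'joints': array([-1.32542925e+00,  3.13458480e-01,  1.49843254e+00,  1.32115863e-05,
        1.33098946e+00, -2.23399469e-01]), 'qvel': array([ 9.60351694e-04,  6.22527967e-05, -5.97460134e-04, -2.12514889e-04,
       -2.74614659e-04,  1.23060670e-03]), 'joint_efforts': array([-3.48226768e-04, -4.12268865e+01, -2.59741598e+01, -1.73111512e-04,
        4.21758508e-03,  4.90697616e-06]), 'position': array([ 0.23711748, -0.46811977,  0.23073245]), 'ee_rot': array([ 9.72657920e-01,  2.32241589e-01, -6.57100319e-07, -6.43943675e-04]), 'contact_force': array([0.62922737, 0.79915731, 0.11765065]), 'ft_torque': array([-0.02795673, -0.06461319, -0.038343  ]), 'gripper_force': 0.0, 'finger_gap': 1.0043692821714403}
top [[462.86996528   0.         314.76368924]
 [  0.         462.86996528 193.48837116]
 [  0.           0.           1.        ]] 0.023301879394443815 [[-0.01026077 -0.9999331   0.00534005  0.02754174]
 [-0.98974238  0.0093949  -0.14255437  0.58663619]
 [ 0.14249467 -0.00674799 -0.98977257  1.35810561]
 [ 0.          0.          0.          1.        ]]
side [[381.82625907   0.         312.28284013]
 [  0.         381.82625907 203.47418479]
 [  0.           0.           1.        ]] -0.023534516828274333 [[-0.9378765  -0.34692564  0.00550162  0.55264018]
 [-0.27111509  0.72285135 -0.63559621  0.19281524]
 [ 0.21652777 -0.59760232 -0.77200207  0.87967555]
 [ 0.          0.          0.          1.        ]]
```

View pics/top0.png

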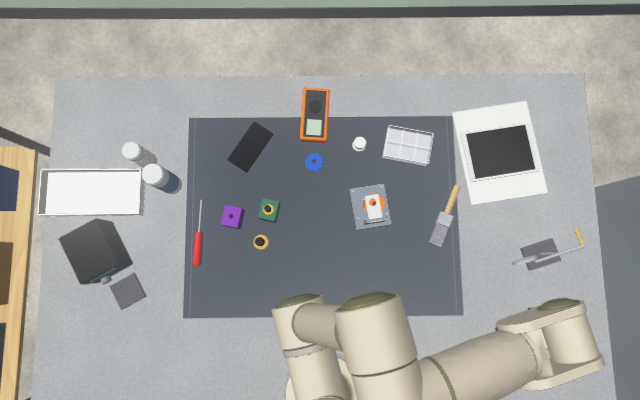

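View pics/side0.png

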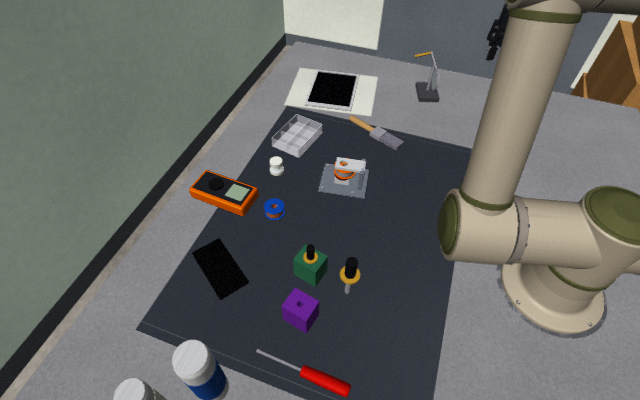

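Candidates for the spindle: A at top (269,209) / side (310,256), standing in the green block, and B at top (261,242) / side (349,270), loose. Candidates for the block: green at side (310,265) and purple at side (300,310). A in the green block fits the description; I'll confirm it in a crop and get rough positions.

```bash
cat > h.py <<'E'
import numpy as np, cv2
def ray(f,uv):
    k=np.array([f["k1"],0,0,0,0.]);p=cv2.undistortPoints(np.array([[uv]],float),f["mtx"],k)[0,0]
    V=f["view"];R=V[:3,:3];return -R.T@V[:3,3],R.T@np.array([p[0],p[1],1.])
def onz(f,uv,z):
    c,d=ray(f,uv);return c+d*(z-c[2])/d[2]
def proj(f,P):
    V=f["view"];q=V[:3,:3]@np.asarray(P,float)+V[:3,3];s=q[:2]/q[2];s=s*(1+f["k1"]*s@s);return (f["mtx"]@[*s,1])[:2]
def two(f,a,g,b):
    c,d=ray(f,a);e,h=ray(g,b);s=np.linalg.lstsq(np.c_[d,-h],e-c,rcond=None)[0];return (c+d*s[0]+e+h*s[1])/2
E
python3 - <<'E'
import pickle,cv2,numpy as np
from h import *
d=pickle.load(open("f0.pkl","rb"));t,s=d["top"],d["side"]
print("A collar",onz(t,(269,209.5),.072),onz(s,(310.5,258),.072))
print("hole",onz(t,(373,202),.072)); print("disp base",onz(t,(370,206),.008))
print("B",two(t,(261,242),s,(349.5,273)), "knobtops A",onz(s,(310.5,247),.11))
a=cv2.resize(s["frame"][225:335,270:380],(550,550),interpolation=cv2.INTER_CUBIC)
b=cv2.resize(t["frame"][180:240,340:400],(250,250),interpolation=cv2.INTER_CUBIC)
c=cv2.resize(t["frame"][190:260,235:305],(250,250),interpolation=cv2.INTER_CUBIC)
o=np.zeros((550,800,3),np.uint8);o[:,:550]=a;o[:250,550:]=b;o[260:510,550:]=c
cv2.imwrite("pics/crop1.png",o[:,:,::-1])
E
```

```text
A collar [0.53623951 0.15707937 0.072     ] [0.53352444 0.16311934 0.072     ]
hole [ 0.55553594 -0.14971101  0.072     ]
disp base [ 0.55111981 -0.14863596  0.008     ]
B [0.44064734 0.17814072 0.08850881] knobtops A [0.53503315 0.15928164 0.11      ]
```

View pics/crop1.png

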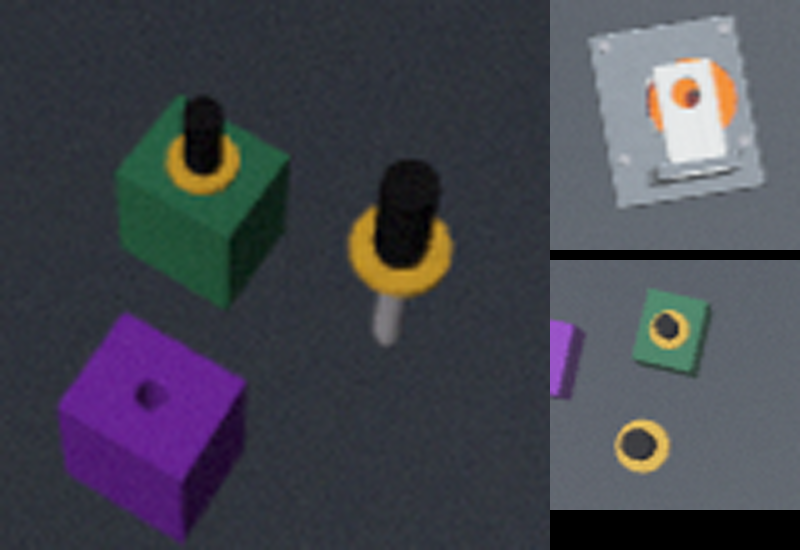

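A is confirmed: it is the slimmer of the two spindles and stands in the green block. B is larger and has nothing to do with the job. Next, a wrist look at the dispenser on the way.

Run:
```python
from bench import env, kinematics, monitor, eyes, job
import cv2, pickle, numpy as np
from h import *
q=[1,0,0,0]
env.reach([.53,-.15,.26],q)
f=eyes.grab_frame("wrist");pickle.dump(f,open("w1.pkl","wb"))
s=monitor.sense();print(s["clock"],s["position"],s["joints"],s["contact_force"])
V=f["view"];print("cam",-V[:3,:3].T@V[:3,3],V[:3,:3].round(3))
print(proj(f,[.5555,-.1497,.072]))
cv2.imwrite("pics/w1.png",f["frame"][:,:,::-1])
```

```text
1.7417 [ 0.52973063 -0.15083651  0.25986996] [-4.90092697e-01  3.51862768e-01  1.36938798e+00 -1.31331745e-04
  1.42055310e+00  1.08174809e+00] [-0.45314685 -0.59771631 -0.56534195]
cam [ 0.59637716 -0.15163924  0.40262949] [[-0.    -1.    -0.   ]
 [-0.967  0.     0.257]
 [-0.257  0.    -0.967]]
[314.91858137 157.60009779]
```

View pics/w1.png

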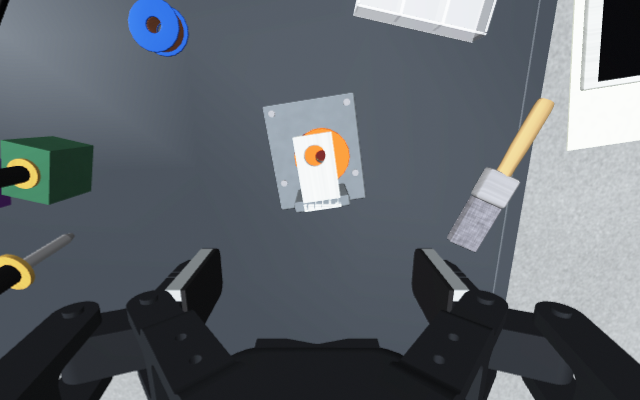

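```bash
cat > look.py <<'E'
import cv2, numpy as np
from h import *
def look(f,tag=None):
    im=f["frame"];u,v=proj(f,[.555,-.15,.072]).astype(int)
    hsv=cv2.cvtColor(im,cv2.COLOR_RGB2HSV)
    w=((hsv[...,1]<40)&(hsv[...,2]>195)).astype(np.uint8)
    m=np.zeros_like(w);cv2.circle(m,(int(u),int(v)),110,1,-1);w*=m
    cs,h=cv2.findContours(w,cv2.RETR_CCOMP,cv2.CHAIN_APPROX_NONE)
    inner=[c for c,k in zip(cs,h[0]) if k[3]>=0 and cv2.contourArea(c)>40]
    c=max(inner,key=cv2.contourArea)[:,0]
    P=np.array([onz(f,p,.072)[:2] for p in c]); 
    (x,y),r=cv2.minEnclosingCircle((P*1000).astype(np.float32));print("hole",x/1000,y/1000,"r mm",r,len(c),"px",c.mean(0))
    A=np.c_[2*P,np.ones(len(P))];s=np.linalg.lstsq(A,(P**2).sum(1),rcond=None)[0];print(" lsq",s[:2],np.sqrt(s[2]+s[:2]@s[:2]))
    og=((hsv[...,0]>5)&(hsv[...,0]<22)&(hsv[...,1]>130)&(hsv[...,2]>150)).astype(np.uint8)*m
    hm=np.zeros_like(w);cv2.drawContours(hm,[c[:,None]],-1,1,-1)
    dk=((hsv[...,2]<140)&(hm>0)).astype(np.uint8);dk=cv2.erode(dk,np.ones((2,2)))
    ys,xs=np.nonzero(dk)
    if len(xs): print("dark px n",len(xs),"mean at z=.058",onz(f,(xs.mean(),ys.mean()),.058)[:2])
    cx,cy=x/1000,y/1000
    ys,xs=np.nonzero(og&(1-cv2.dilate(hm,np.ones((5,5)))))
    Q=np.array([onz(f,p,.058)[:2] for p in zip(xs,ys)])
    # outer rim: farthest orange point per direction from the hole centre
    a=np.degrees(np.arctan2(Q[:,1]-cy,Q[:,0]-cx));rr=np.hypot(Q[:,0]-cx,Q[:,1]-cy)
    E=np.array([Q[a.astype(int)//4==k][np.argmax(rr[a.astype(int)//4==k])] for k in np.unique(a.astype(int)//4)])
    print("rim mm/deg",[(int(np.degrees(np.arctan2(e[1]-cy,e[0]-cx))),round(1000*np.hypot(*(e-[cx,cy])),1)) for e in E])
    if tag: cv2.imwrite(f"pics/{tag}.png",cv2.resize(im[v-75:v+75,u-100:u+100],(800,600),interpolation=cv2.INTER_CUBIC)[:,:,::-1])
E
python3 - <<'E'
from bench import env, kinematics, monitor, eyes, job
import pickle
from look import *
env.movel([.515,-.15,.18])
f=eyes.grab_frame("wrist");pickle.dump(f,open("w2.pkl","wb"))
look(pickle.load(open("w1.pkl","rb")));look(f,"w2c")
E
```

```text
hole 0.5582453002929687 -0.14886489868164063 r mm 11.96327018737793 62 px [314.35483871 155.01612903]
 lsq [ 0.55804988 -0.14896289] 0.011389444529026727
dark px n 56 mean at z=.058 [ 0.55522319 -0.15572932]
rim mm/deg [(-134, np.float64(36.7)), (-129, np.float64(36.8)), (-125, np.float64(37.1)), (-122, np.float64(37.4)), (-120, np.float64(37.7)), (-113, np.float64(37.6)), (-109, np.float64(37.8)), (-107, np.float64(37.4)), (-104, np.float64(37.8)), (-100, np.float64(37.3)), (-95, np.float64(37.8)), (-92, np.float64(36.5)), (-85, np.float64(36.5)), (-82, np.float64(36.6)), (-80, np.float64(36.7)), (-73, np.float64(35.5)), (-69, np.float64(35.1)), (-65, np.float64(34.9)), (-63, np.float64(34.3)), (-58, np.float64(33.4)), (-56, np.float64(33.1)), (-50, np.float64(32.6)), (-48, np.float64(32.4)), (-44, np.float64(31.6)), (-40, np.float64(30.9)), (-33, np.float64(30.7)), (-31, np.float64(30.1)), (-27, np.float64(29.1)), (-23, np.float64(29.1)), (-19, np.float64(28.3)), (-15, np.float64(27.7)), (-10, np.float64(27.2)), (-8, np.float64(27.1)), (-4, np.float64(25.8)), (2, np.float64(25.7)),
[... 934 characters left out ...]
at64(35.3)), (-64, np.float64(34.4)), (-59, np.float64(34.0)), (-55, np.float64(33.4)), (-52, np.float64(33.0)), (-47, np.float64(32.2)), (-44, np.float64(31.5)), (-40, np.float64(31.0)), (-34, np.float64(30.3)), (-31, np.float64(29.4)), (-28, np.float64(29.2)), (-23, np.float64(28.2)), (-18, np.float64(28.0)), (-15, np.float64(27.6)), (-12, np.float64(27.2)), (-7, np.float64(26.0)), (-3, np.float64(25.8)), (0, np.float64(25.8)), (7, np.float64(24.4)), (11, np.float64(23.9)), (15, np.float64(23.5)), (18, np.float64(23.0)), (20, np.float64(23.3)), (95, np.float64(21.6)), (98, np.float64(21.7)), (102, np.float64(22.1)), (111, np.float64(22.3)), (114, np.float64(23.0)), (121, np.float64(23.5))]
```

View pics/w2c.png

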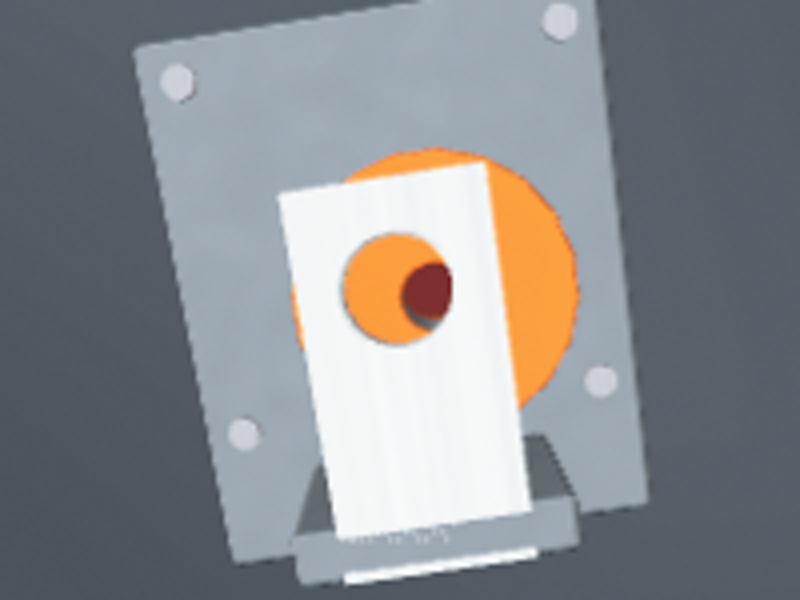

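The crop shows the plate hole at crop (397,288) and the reel bore as the dark-red patch at crop (428,290). The reel has slipped right and slightly down in the image, towards world -y and -x. Next I fit the reel's circle and measure spindle A with the wrist camera.

Run:
```python
from bench import env, kinematics, monitor, eyes, job
import pickle
from h import *
from scipy.optimize import least_squares
f=pickle.load(open("w2.pkl","rb"));hsv=cv2.cvtColor(f["frame"],cv2.COLOR_RGB2HSV)
og=((hsv[...,0]>5)&(hsv[...,0]<22)&(hsv[...,1]>130)&(hsv[...,2]>150)).astype(np.uint8)
m=np.zeros_like(og);u,v=proj(f,[.558,-.149,.058]).astype(int);cv2.circle(m,(int(u),int(v)),90,1,-1);ys,xs=np.nonzero(og*m)
Q=np.array([onz(f,p,.058)[:2] for p in zip(xs,ys)])-[.5579,-.1490];a=(np.degrees(np.arctan2(Q[:,1],Q[:,0]))//4).astype(int);r=np.hypot(*Q.T)
E=np.array([Q[a==k][np.argmax(r[a==k])] for k in np.unique(a) if -132<4*k<16])
s=least_squares(lambda p:np.hypot(*(E-p[:2]).T)-p[2],[0,0,.03],loss="soft_l1",f_scale=.0005).x
print("reel offset mm",s*1000,np.hypot(*s[:2])*1000,np.degrees(np.arctan2(s[1],s[0])))
env.movel([.515,-.15,.24],velocity=.3);env.reach([.475,.159,.24],[1,0,0,0])
f=eyes.grab_frame("wrist");pickle.dump(f,open("w3.pkl","wb"));print(monitor.sense()["clock"])
im=f["frame"];hsv=cv2.cvtColor(im,cv2.COLOR_RGB2HSV)
u,v=proj(f,[.535,.159,.072]).astype(int);print(u,v)
y=((hsv[...,0]>15)&(hsv[...,0]<32)&(hsv[...,1]>120)&(hsv[...,2]>120)).astype(np.uint8)
m=np.zeros_like(y);cv2.circle(m,(int(u),int(v)),45,1,-1);y*=m
c=max(cv2.findContours(y,0,cv2.CHAIN_APPROX_NONE)[0],key=cv2.contourArea)[:,0]
h=cv2.convexHull(c)[:,0];P=np.array([onz(f,p,.072)[:2] for p in h])
s=least_squares(lambda p:np.hypot(*(P-p[:2]).T)-p[2],[.535,.159,.016],loss="soft_l1",f_scale=.0003).x;print("collar",s)
k=((hsv[...,2]<45)&(m>0)).astype(np.uint8);k=max(cv2.findContours(k,0,cv2.CHAIN_APPROX_NONE)[0],key=cv2.contourArea)
print("knob px",cv2.minEnclosingCircle(k), "knobtop@.110",onz(f,cv2.minEnclosingCircle(k)[0],.11))
cv2.imwrite("pics/w3c.png",cv2.resize(im[max(0,v-75):v+75,u-100:u+100],(800,600),interpolation=cv2.INTER_CUBIC)[:,:,::-1])
```

```text
reel offset mm [-2.88803585 -8.01232901 29.23369248] 8.516934146189987 -109.8216465135135
4.075
314 124
collar [0.53907946 0.15907816 0.01564114]
knob px ((314.7894592285156, 120.52631378173828), 9.550824165344238) knobtop@.110 [0.53902169 0.15886248 0.11      ]
```

View pics/w3c.png

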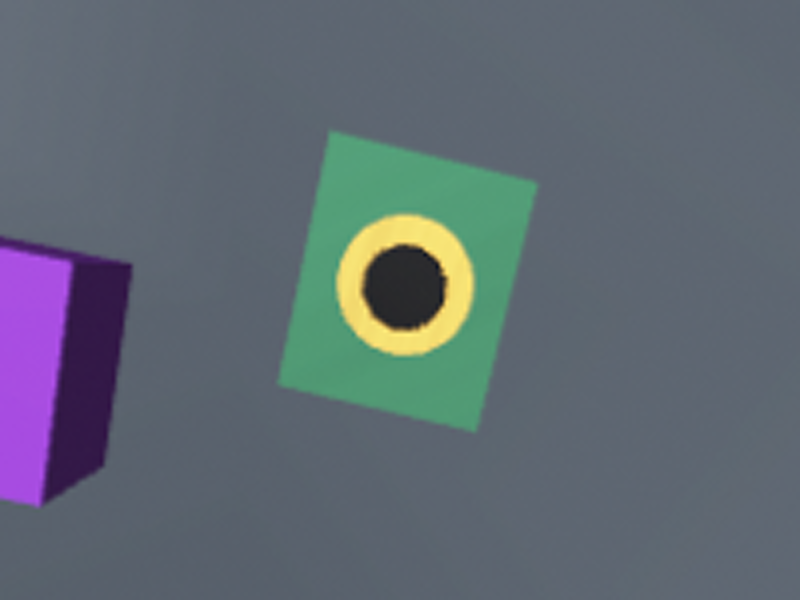

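The knob is at crop (405,285), concentric with its collar, so the spindle stands upright at (0.539, 0.159). The next script grasps it, lifts it, carries it over and enters the plate with guards.

Run:
```python
from bench import env, kinematics, monitor, eyes, job
import numpy as np
def st(t):
    s=monitor.sense();print(t,round(s["clock"],2),s["position"].round(4),s["contact_force"].round(2),s["ft_torque"].round(3),round(s["finger_gap"],3),round(s["gripper_force"],1))
    return s
env.reach([.539,.159,.15],[1,0,0,0])
print(env.movel([.539,.159,.075],velocity=.08,guard=15));st("down")
env.close_gripper(80);st("closed")
print(env.movel([.539,.159,.172],velocity=.06,guard=25));env.hold(.15);st("lifted")
env.movel([.5579,-.149,.172],velocity=.2);env.hold(.3);st("above")
print(env.movel([.5579,-.149,.130],velocity=.03,guard=3));env.hold(.2);st("in")
f=eyes.grab_frame("wrist");import cv2;cv2.imwrite("pics/w4.png",f["frame"][:,:,::-1])
```

```text
False
down 5.68 [0.5393 0.159  0.0755] [0.38 0.31 0.01] [ 0.035 -0.032 -0.024] 0.999 0.0
closed 6.33 [0.5392 0.159  0.0753] [-0.71 -0.42  2.52] [-0.08   0.027  0.023] 0.186 77.9
False
lifted 8.24 [0.5389 0.159  0.1718] [-0.49 -0.56 -1.13] [ 0.01  -0.027 -0.029] 0.19 77.9
above 10.23 [ 0.5579 -0.1487  0.172 ] [ 0.54 -0.45 -1.08] [ 0.006 -0.021 -0.028] 0.19 77.9
False
in 11.98 [ 0.5579 -0.149   0.1301] [ 0.01  0.34 -0.25] [ 0.015 -0.009  0.036] 0.189 77.9
```

View pics/w4.png

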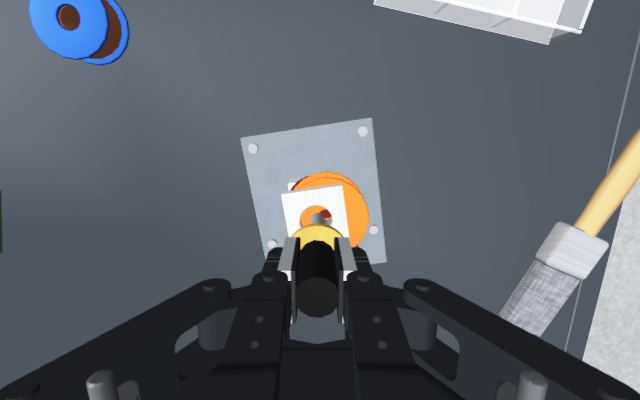

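The shaft sits inside the plate hole at (318,220), with the tip about 3 mm above the reel. Next, feel the hole walls gently to centre it.

Run:
```python
from bench import env, kinematics, monitor, eyes, job
import numpy as np
c=np.array([.5579,-.149,.130]);L={}
for k,d in dict(xp=[1,0],xm=[-1,0],yp=[0,1],ym=[0,-1]).items():
    g=env.movel(c+[.009*d[0],.009*d[1],0],velocity=.012,guard=3)
    s=monitor.sense();L[k]=s["position"];print(k,g,((s["position"]-c)*1000).round(2),s["contact_force"].round(1),round(s["clock"],2))
    env.movel(c,velocity=.03)
```

```text
xp True [ 6.13  0.13 -0.7 ] [-2.  -0.1 -0. ] 12.62
xm True [-7.17  0.01 -0.1 ] [ 2.6 -0.   0.5] 13.6
yp True [-0.11  6.9  -0.26] [ 0.3 -2.9 -0.2] 14.61
ym True [-0.31 -6.19 -0.55] [ 0.4  0.2 -0.4] 15.57
```

```bash
cat > m.py <<'E'
from bench import env, kinematics, monitor, eyes, job
import numpy as np
C=np.array([.5574,-.1487]);D=np.array([np.cos(np.radians(-110)),np.sin(np.radians(-110))])
def go(r,z,v,g,c=C):
    G=env.movel([*(c+r/1000*D),z],velocity=v,guard=g);s=monitor.sense();p=s["position"]
    print(G,"r,t mm",(1000*(p[:2]-C)@D).round(2),(1000*(p[:2]-C)@[-D[1],D[0]]).round(2),"tip",(p[2]-.0693).round(4),s["contact_force"].round(1),s["ft_torque"].round(2),round(s["clock"],2));return G
E
python3 - <<'E'
from m import *
go(5.2,.130,.02,3); env.hold(.2)
go(5.2,.1155,.012,4); env.hold(.2); go(5.2,monitor.sense()["position"][2],.01,None)
E
```

```text
False r,t mm 5.42 0.02 tip 0.0607 [ 0.5  0.5 -1. ] [-0.    0.02 -0.03] 16.33
False r,t mm 5.38 0.11 tip 0.0463 [-1.1 -2.1 -0.2] [-0.76  0.15  0.02] 17.89
False r,t mm 5.24 0.06 tip 0.0463 [-0.4 -3.6  0.5] [-0.92  0.11 -0.03] 18.34
```

The nose is in the bore. Next, ease the reel back to centre.

Run:
```python
from m import *
z=.1155
for r in (3.5,1.7,0): 
    if go(r,z,.012,14): break
env.hold(.3); go(0,z,.01,None)
if not go(0,.0950,.015,6): go(0,.087,.012,6)
```

```text
False r,t mm 3.55 0.04 tip 0.0463 [-0.8 -5.4  0.2] [-1.02  0.19  0.01] 18.63
False r,t mm 1.69 0.02 tip 0.0463 [-0.9 -5.   1.6] [-1.02  0.22 -0.  ] 18.93
False r,t mm -0.02 -0.01 tip 0.0462 [-0.8 -4.6  0.7] [-1.04  0.27  0.04] 19.23
False r,t mm -0.03 0.01 tip 0.0462 [ 0.2 -4.7  1.6] [-0.93  0.26  0.01] 19.77
False r,t mm 0.03 -0.06 tip 0.0254 [-1.2 -4.3  1.1] [-1.05  0.27  0.05] 21.29
False r,t mm -0.02 -0.14 tip 0.0173 [-0.9 -5.6  1.4] [-1.    0.28  0.02] 22.11
```

Run:
```python
from m import *
go(-.8,.087,.01,8); go(0,.087,.01,8); env.hold(.2)
go(0,.0775,.008,4); env.hold(.3)
f=eyes.grab_frame("wrist")
import cv2; cv2.imwrite("pics/w5.png",f["frame"][100:400,120:520,::-1])
s=monitor.sense();print(s["position"],s["contact_force"])
```

```text
False r,t mm -0.89 -0.17 tip 0.0173 [-0.7 -4.9 -0.1] [-0.93  0.23  0.03] 22.36
False r,t mm -0.51 -0.28 tip 0.0174 [ 0.5 -0.2 -1.4] [-0.13  0.04  0.01] 22.61
True r,t mm 0.01 -0.06 tip 0.01 [-0.7  0.6  5. ] [-0.02  0.   -0.05] 23.71
[ 0.55733839 -0.14871431  0.07927869] [-0.78335277  0.42690611  5.32473795]
```

View pics/w5.png

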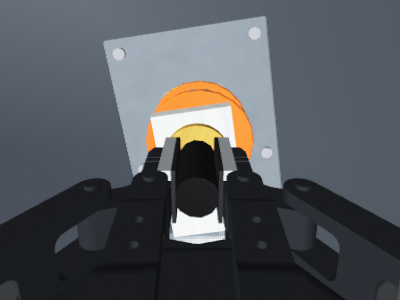

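The collar touched the plate at tip height 0.010 m, with 5 N vertical and almost no side force. The picture shows the collar at (197,130) on the white plate and the reel centred beneath it. Next I release, back off straight up and check.

Run:
```python
from m import *
from h import *
env.release(); env.hold(.3)
p=monitor.sense()["position"]
env.movel([p[0],p[1],.20],velocity=.1); env.movel([.495,-.149,.24],velocity=.15); env.hold(.5)
f=eyes.grab_frame("wrist");s=monitor.sense();print(s["clock"],s["contact_force"],s["finger_gap"])
u,v=proj(f,[.5574,-.1487,.076]).astype(int);print(u,v)
cv2.imwrite("pics/w6.png",cv2.resize(f["frame"][max(0,v-75):v+75,u-100:u+100],(800,600),interpolation=cv2.INTER_CUBIC)[:,:,::-1])
```

```text
27.5917 [-0.45556439  0.1011809  -0.29267242] 1.0016145769042568
316 120
```

View pics/w6.png

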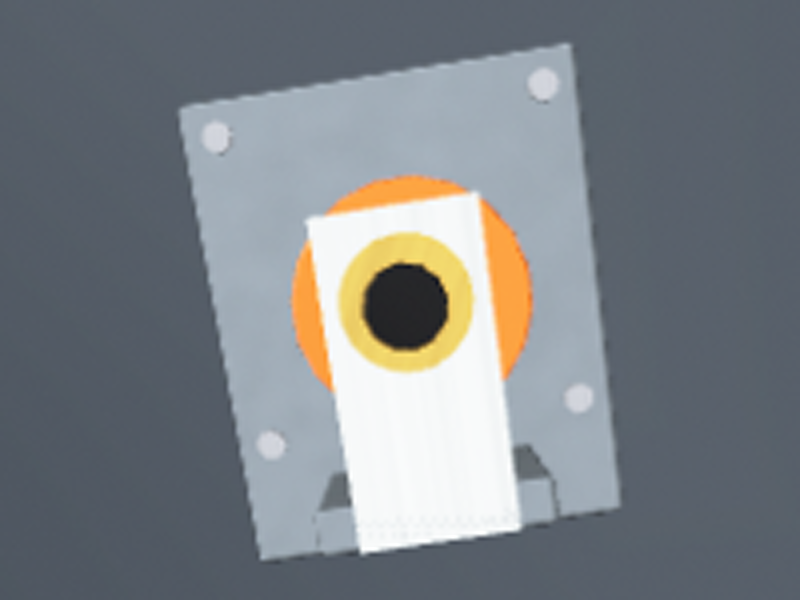

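The collar lies flat on the plate at crop (405,302), with the knob concentric and upright and the reel back in line.

```bash
python3 -c "
from bench import job
print(job.hand_in())"
```

```text
the job is handed in; nothing more can be done
None
```

I threaded the spindle through the top plate, reel and socket until its collar sat flat on the plate, then released it and handed the job in at about 28 s; the highest wrist force I read was about 6 N, and no verdict came back.

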